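# Centre the glass egg on its plinth

## Task

The egg-shaped glass paperweight has been knocked off centre on its little square plinth and stands near the edge. Centre it with light taps of the fingertips, gently enough that the wobbly egg never topples, until it stands upright in the middle of the plinth to within about half a centimetre. Do not pinch it, lift it or strike it hard, leave the plinth where it is and the other things on the table undisturbed, and take the hand away when it is done.

Things in the scene. Friction and masses are not known exactly. Their poses are not given: they have to be found in the camera images.
- paperweight: Upright green glass egg, 64 mm tall, about 0.24 kg, loose on the plinth. Round about its z axis (up): widest (radius 27 mm) 30 mm above the underside, where an upright finger touches it; flat foot of only 10 mm radius. Origin: centre of the underside. Pushed slowly it slides (friction 0.35 to 0.55), may drift a few mm sideways, rock a little and settle back short; a fast knock topples it.
- plinth: Small square block of grey concrete, 80 x 80 mm and 30 mm high, about 0.46 kg, loose on the marble, turned to any angle. Origin: centre of its underside, on the table; the centre of its top face is 30 mm above. z points up, x and y are square to its sides. At the start the egg stands 16 to 28 mm off its centre.
- coin_tin: Bystander: upright round red plastic coin tin with a ribbed twist cap, 69 mm across and 82 mm tall, about 150 mm from the plinth. Origin: centre of its underside.
- bell: Bystander: chrome bicycle bell, a dome 57 mm across and 46 mm high on a small clamp block, with a thumb lever that reaches 45 mm from its middle, about 150 mm from the plinth. Origin: centre of its underside.
- glasses: Bystander: folded reading glasses in brown tortoiseshell acetate lying lenses up, 136 mm long (their x axis), 44 mm wide and 22 mm high, about 160 mm from the plinth. Origin: middle of the underside.
- torch: Bystander: pocket torch in aluminium lying flat, 112 mm long (its x axis) and 26 mm thick, on the left side of the table. Origin: middle of the underside.
- key_dish: Bystander: round white ceramic dish with keys in it, 112 mm across and 30 mm high, on the right side of the table. Origin: centre of its underside.
- mail: Bystander: flat pile of envelopes, 125 x 230 mm and 18 mm high, on the right side of the table. Origin: middle of the underside.
Things that resemble listed ones, but are neither listed nor needed, are in the scene too. What is shaped like the plinth but green or orange is not meant.

How it is judged (in metres and radians):
On the way:
1. the fingers touch the paperweight (contact force between the fingers and paperweight above 0.05 N).
At the end, for the whole second after the job is handed in: The paperweight stands upright (within 0.06 rad) and at rest on top of the plinth, the centre of its foot within 6 mm of the plinth's centre; the plinth is within 8 mm of where it started (horizontal distance between paperweight and plinth below 0.006 m and angle between paperweight's own z axis and vertical below 0.06 rad and z of paperweight in the frame of plinth between 0.027 and 0.033 m and linear speed of paperweight below 0.01 m/s and angular speed of paperweight below 0.15 rad/s and distance of plinth from where it was at the start of the episode below 0.008 m); the robot touches nothing.
It fails at once if the paperweight is lifted more than 8 mm off the plinth's top (z of paperweight in the frame of plinth above 0.038 m).
It fails at once if the paperweight rocks more than 0.3 rad or falls (angle between paperweight's own z axis and vertical above 0.3 rad or z of paperweight in the frame of plinth below 0.02 m).
It fails at once if the paperweight is pinched or struck with more than 8 N (contact force between any of the fingers, the arm and paperweight above 8 N).
It fails at once if the plinth is pushed or lifted more than 8 mm from its place (distance of plinth from where it was at the start of the episode above 0.008 m).
It fails at once if one of the other things on the table is shifted by more than 15 mm (distance of any of coin_tin, bell, glasses, torch, key_dish, mail from where it was at the start of the episode above 0.015 m).
It also fails if it takes over 58 s, if anything falls off the work surface, if the arm or the gripper's body presses on something with over 40 N, if the wrist force passes 120 N, or if a joint passes its speed limit or range.

## Robot

A 6-joint arm with a two-finger parallel gripper is mounted at the origin on the work surface. World frame = base frame: x ahead of the robot, y to its left, z up, the work surface at z = 0. Lengths are in m, angles in degrees, forces in N, time in s.
With the tool pointing down it reaches from about 0.25 to 0.725 m from the base axis. Payload 9.7 kg.
Tool frame: the origin (TCP) lies midway between the tips of the shut fingers; the grasp point (between the pads) lies 19 mm behind it (ctrl.grasp_offset is the distance from the TCP to the grasp point, in m); z points along the fingers, y is the line along which they close (so a half turn about z gives the same grasp; the last joint's range is limited). The gripper opens to 85 mm and grips with 20 to 120 N. Pads are 22 mm wide; open, the fingers measure 114 mm over their backs; the gripper's body (76 mm by 85 mm) begins 54 mm behind the grasp point. The pads swing forward as they close: fully open they stand 13 mm farther back than shut.
Start: joints at [68.297, 4.979, 10.078, 95.1, 0, 90], TCP at [0.203, 0.511, 0.231] pointing down, gripper open.
Joint ranges: [-179.16, 179.16], [-48.56, 103.87], [-65.8, 70.77], [-126.05, 130.52], [-82.76, 87.17], [-180, 180]. Speed limits (degrees/s): [127.2, 127.2, 147.25, 180, 180, 180].

## Interface

Orientations are given as [roll, pitch, yaw] about the fixed x, y, z axes, in that order (R = Rz(yaw) Ry(pitch) Rx(roll)).
In Python, from cell import ctrl gives the robot as it stands. The module is installed in compiled form; this text tells all that it offers. Calls block until the motion is done:
- ctrl.move_to(position, orientation): joint-space move of the TCP to a pose.
- ctrl.servo_line(position, rate=0.15, ori=None): straight line of the TCP; ori=None keeps the orientation; rate is the mean speed in m/s.
- ctrl.movej(angles): joint-space move.
- ctrl.grip(opening, force=None): opening from 0.0 (shut) to 1.0 (fully open); force is the grip in N (None keeps the last); returns when the fingers have stopped.
- ctrl.dwell(seconds).
- ctrl.solve_ik(position, orientation): joint angles nearest the present ones, or None.
- ctrl.get_state(): the state.
- ctrl.read_camera(name): name is "side" or "top"; returns a dict with "image" (400x640x3 uint8, red, green, blue), "fx", "fy", "cx", "cy" (pixels), "distortion" ([k1, k2, p1, p2, k3] as OpenCV has them; the pictures are not rectified), "camera_from_world" (4x4, takes a point from world to camera coordinates). Camera axes: x right, y up, looking along -z (the intrinsics and any distortion apply to the point x, -y, -z); pixel columns grow to the right and rows downward; lengths in m; the calibration is good to about 2 mm. A picture is of the moment at which its call begins. There is no depth.
A pose or a line that the arm cannot do raises ctrl.PlanningError and nothing moves.
- ctrl.sign_off(): hands the job in; it is judged then, once.
The state is a dict: "t": time; "joint_pos": joint angles; "joint_vel": joint speeds; "joint_efforts": joint torques, N m; "eef_pos": TCP position; "tcp_rot": TCP orientation; "contact_force": force on the tool from outside, world axes, zero at the start; "moment": the same for the moment, N m; "gripper_width": opening from 0.0 (shut) to 1.0 (fully open); "grip_force": force on a finger pad.
Only numpy, scipy, OpenCV 4.12 (cv2) and the standard library are available. Lean on these libraries where they do the work, as an engineer would, in place of code of your own. Each camera call takes 0.05 s, during which the arm holds its last target. There are 200 camera calls.

## Working session

There is one attempt and no reset: what is moved stays moved. The work goes in short steps, each a Python script; the robot and the scene stay as the last script left them, time stands still between calls to the robot, and variables do not carry over. Pictures are saved under pics/ and viewed, at most 10 in all, crops included, and the job is handed in when it is done.

```bash
mkdir -p pics; python3 - <<'E'
from cell import ctrl
import cv2,numpy as np
for n in("top","side"):
    c=ctrl.read_camera(n); cv2.imwrite(f"pics/{n}0.png",c["image"][:,:,::-1])
    print(n,c["fx"],c["fy"],c["cx"],c["cy"],c["distortion"]);T=c["camera_from_world"];print(np.round(T,3), -T[:3,:3].T@T[:3,3])
print(ctrl.get_state())
E
```

```text
top 370.39473715207595 370.39473715207595 312.41263922582397 206.08837943457996 [-0.06328458  0.          0.          0.          0.        ]
[[ 0.013 -1.    -0.011 -0.011]
 [ 0.991  0.012  0.133 -0.523]
 [-0.133 -0.013  0.991 -1.065]
 [ 0.     0.     0.     1.   ]] [ 0.37688842 -0.01883433  1.12495545]
side 372.36350327004396 372.36350327004396 318.4081175728292 195.85290903237885 [-0.08015751  0.          0.          0.          0.        ]
[[ 0.678 -0.735 -0.008 -0.367]
 [ 0.425  0.383  0.82  -0.274]
 [-0.6   -0.559  0.572 -0.791]
 [ 0.     0.     0.     1.   ]] [-0.1098878  -0.60725374  0.67379185]
{'t': 0.1, 'joint_pos': array([6.82955451e+01, 5.00822975e+00, 1.00406616e+01, 9.50979689e+01,
       7.52559593e-04, 8.99994891e+01]), 'joint_vel': array([-0.00664026, -0.10348098,  0.08488219,  0.0489641 ,  0.00415353,
       -0.04923872]), 'joint_efforts': array([-4.00318413e-04, -5.21562052e+01,  4.65653443e+01,  1.58971769e-02,
        3.37826953e-05,  7.73980879e-08]), 'eef_pos': array([0.20332916, 0.51083813, 0.23066619]), 'tcp_rot': array([-1.79934463e+02, -7.53143448e-04,  1.58296055e+02]), 'contact_force': array([ 0.33898909, -0.87473785, -0.39590407]), 'moment': array([0.00641406, 0.0463104 , 0.01719358]), 'grip_force': 0.0, 'gripper_width': 1.0023439199321924}
```

View pics/top0.png

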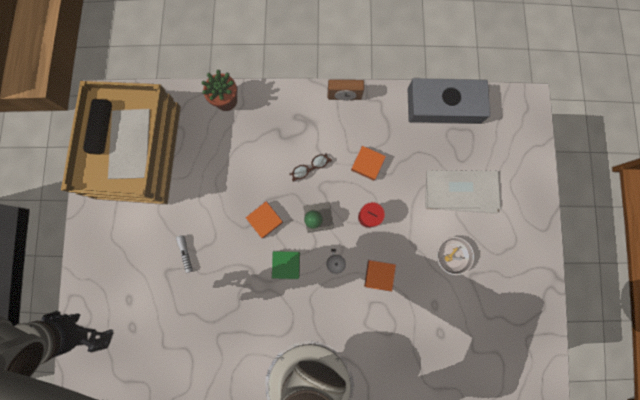

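View pics/side0.png

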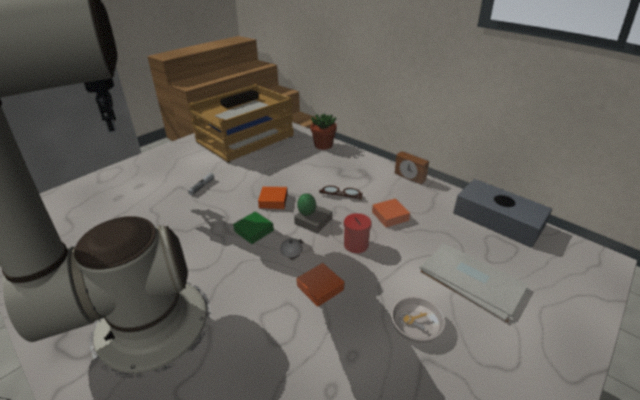

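The top view shows the egg at about (313,218) on the grey plinth at about (318,217). In the side view the egg is at (307,204) and the plinth at (313,218). Plinth-shaped candidates in the top view are orange (264,220), (368,162) and (380,275), green (286,265) and grey (318,217). Only the grey one, with the egg on it, fits. I'll confirm it in one enlarged crop.

```bash
python3 - <<'E'
import cv2,numpy as np
a=cv2.imread("pics/top0.png")[190:245,280:350]; b=cv2.imread("pics/side0.png")[180:240,275:345]
a=cv2.resize(a,(390,306),interpolation=cv2.INTER_CUBIC);b=cv2.resize(b,(357,306),interpolation=cv2.INTER_CUBIC)
cv2.imwrite("pics/crop0.png",np.hstack([a,b]))
for n,(r0,r1,c0,c1) in {"top0":(200,236,298,340),"side0":(188,236,288,338)}.items():
    im=cv2.imread(f"pics/{n}.png")[r0:r1,c0:c1]
    h=cv2.cvtColor(im,cv2.COLOR_BGR2HSV)
    print(n)
    for r in range(0,r1-r0,2): print(r+r0,' '.join('%3d'%v for v in im[r,::2].astype(int).mean(1)),'|',''.join('G' if s>90 else '.' for s in h[r,::2,1]))
E
```

```text
top0
200 153 143 149 158 158 159 157 157 157 163 162 162 163 161 144 154 165 162 164 161 146 | .....................
202 156 148 145 155 159 158 158 161 155 159 155 142 140 136 114 110 140 125 121 118 110 | .....................
204 151 154 152 143 139 141 143 136 117 114 106 102 101  93 102  98 104 113 114 115 112 | .....................
206 157 159 148 110 108 111 109 105 102 105 103 105 103 101  99 100  88 113 112 115 112 | .....................
208 157 154 150 108 110 110 107 105 104 104 102 104  91  92  90  87  84 106 115 115 111 | .....................
210 155 155 153 125 110 104  87  74  79  83  90  81  78  73  72  74  80 108 105 112 114 | .....................
212 155 156 156 133  96  72  72  66  61  59  59  70  77  71  76  76  78 108 106 105 116 | .....................
214 155 154 154 123  74  75  81  74  70  67  57  59  71  74  73  72  73 107 111 109 112 | .....................
216 159 157 158 121  81  86  82  82  77  68  61  54  68  73  71  74  74 104 112 114 106 | ......GG.............
218 157 155 161 108  80  93 100  89  85  72  65  60  64  75  71  72  72  88 117 115 114
[... 3394 characters left out ...]
  82  88  90 | .........................
226 141 141 146 140 128 108  88  66  54  54  55  51  53  54  63  52  45  52  68  83  87  82  86  91  89 | .........................
228 144 144 142 142 132 136 136 127 101  75  56  54  53  55  53  50  47  68  82  86  89  88  84  87  89 | .........................
230 146 148 142 134 131 144 142 141 138 133 115  86  66  53  56  54  64  84  91  87  87  87  87  88  90 | .........................
232 140 137 132 128 138 143 144 143 142 144 139 132 117  89  69  67  85  88  87  85  85  84  84  88  88 | .........................
234 129 128 132 136 145 144 143 140 142 140 141 142 139 129 127 118 104  92  87  85  93  98  92  96  96 | .........................
```

View pics/crop0.png

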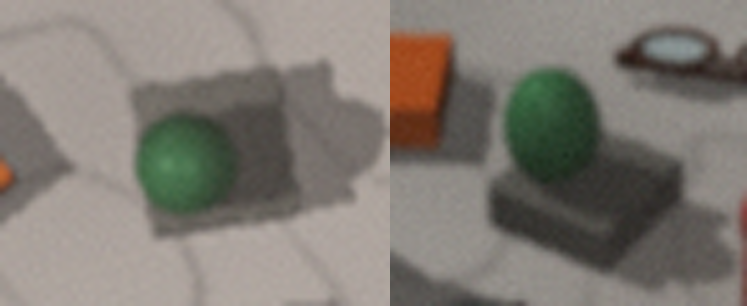

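The crop confirms the grey plinth carries the egg, which stands toward its left and front. Top-view corners are at about (304,206), (330,202), (334,228) and (308,231). Side-view top corners are at about (294.6,216), (317,223.5) and (332,213).

```bash
cat > h.py <<'E'
import cv2,numpy as np
from cell import ctrl
def ray(c,uv):
    K=np.array([[c["fx"],0,c["cx"]],[0,c["fy"],c["cy"]],[0,0,1.]])
    p=cv2.undistortPoints(np.array([[uv]],float),K,np.array(c["distortion"]))[0,0]
    R=c["camera_from_world"][:3,:3];o=-R.T@c["camera_from_world"][:3,3]
    return o,R.T@np.array([p[0],-p[1],-1.])
def onz(c,uv,z):
    o,d=ray(c,uv);return (o+d*(z-o[2])/d[2])[:2]
def proj(c,P):
    q=c["camera_from_world"]@np.append(P,1);K=np.array([[c["fx"],0,c["cx"]],[0,c["fy"],c["cy"]],[0,0,1.]])
    return cv2.projectPoints(np.array([[q[0],-q[1],-q[2]]]),np.zeros(3),np.zeros(3),K,np.array(c["distortion"]))[0][0,0]
def eggpx(c,guess,rad=16):
    im=cv2.GaussianBlur(c["image"],(3,3),0).astype(int)
    m=((im[...,1]-im[...,0]>14)&(im[...,1]-im[...,2]>8)).astype(np.uint8)
    w=np.zeros_like(m);cv2.circle(w,tuple(int(round(g)) for g in guess),rad,1,-1);m*=w
    n,l,s,ce=cv2.connectedComponentsWithStats(m);i=1+np.argmax(s[1:,4])
    return ce[i],s[i]
def tri(a,b):
    (o1,d1),(o2,d2)=a,b
    t=np.linalg.lstsq(np.c_[d1,-d2],o2-o1,rcond=None)[0];p,q=o1+t[0]*d1,o2+t[1]*d2
    return (p+q)/2,np.linalg.norm(p-q)
def egg(c,guess_xy):
    u,s=eggpx(c,proj(c,[*guess_xy,.062]));return onz(c,u,.062),u,s
E
python3 - <<'E'
from h import *
ct=ctrl.read_camera("top");cs=ctrl.read_camera("side")
et,st=eggpx(ct,(313,219));es,ss=eggpx(cs,(307,204))
print("egg",et,st,es,ss,onz(ct,et,.062),onz(cs,es,.062),tri(ray(ct,et),ray(cs,es)))
T=[onz(ct,p,.03) for p in [(304.2,205.8),(329.7,202),(333.7,228.5),(308,231)]]
S=[onz(cs,p,.03) for p in [(294.6,216.3),(317.2,223.8),(332.3,213.3)]]
print("T",np.round(T,4).tolist(),"mean",np.mean(T,0));print("S",np.round(S,4).tolist(),"mid",(S[0]+S[2])/2)
# visible bottom corners side
print("S0",[np.round(onz(cs,p,0),4).tolist() for p in [(295,222.2),(317.2,232.5),(332.3,219.2)]])
# bystanders near
print("tin",onz(ct,(372,215),.08),"bell",onz(ct,(336,263),.04),"glasses",onz(ct,(311,167),.02))
E
```

```text
egg [312.16990291 219.25728155] [305 212  16  16 206] [305.5       202.9280303] [297 193  18  20 264] [ 0.4813451  -0.00476058] [ 0.48278222 -0.00535667] (array([ 0.48186013, -0.00525251,  0.06234315]), np.float64(0.0014648380179755438))
T [[0.5245, 0.02], [0.5369, -0.056], [0.4578, -0.0684], [0.4495, 0.0075]] mean [ 0.49216052 -0.02421972]
S [[0.4475, 0.0042], [0.4657, -0.0655], [0.5288, -0.0652]] mid [ 0.48815235 -0.03052604]
S0 [[0.4549, 0.0121], [0.4645, -0.0661], [0.5374, -0.0584]]
tin [ 0.4936902  -0.17458488] bell [ 0.35695117 -0.07523559] glasses [0.64575195 0.00149541]
```

```bash
python3 - <<'E'
s=open('h.py').read()
s=s.replace('m=((im[...,1]-im[...,0]>14)&(im[...,1]-im[...,2]>8)).astype(np.uint8)','m=(im[...,1]>TH*(im[...,0]+im[...,2])).astype(np.uint8)').replace('def eggpx','TH=.57\ndef eggpx')
open('h.py','w').write(s)
E
python3 - <<'E'
import h
from h import *
ct=ctrl.read_camera("top");cs=ctrl.read_camera("side")
for th in(.54,.56,.58,.61):
    h.TH=th
    et,st=eggpx(ct,(313,219));es,ss=eggpx(cs,(306.5,204))
    print(th,et,st,es,ss,onz(ct,et,.062),onz(cs,es,.062))
C=np.array([.492,-.0245]);E=np.array([.4815,-.0075]);d=(C-E)/np.linalg.norm(C-E)
yaw=np.degrees(np.arctan2(d[1],d[0]));print(yaw,np.linalg.norm(C-E))
P=E-d*.060
ctrl.grip(.35)
for y in(yaw+180,yaw):
    q=ctrl.solve_ik([*P,.2],[180,0,y])
    print(y,q)
    if q is not None and abs(q[5])<160: break
ctrl.move_to([*P,.2],[180,0,y])
ctrl.servo_line([*P,.044],rate=.1)
s=ctrl.get_state();print(s['t'],s['eef_pos'],s['gripper_width'],s['contact_force'])
c=ctrl.read_camera("side");d=ctrl.read_camera("top")
a=cv2.resize(c["image"][160:250,250:370],(480,360),interpolation=2);b=cv2.resize(d["image"][170:260,280:360],(320,360),interpolation=2)
cv2.imwrite("pics/a1.png",np.hstack([a,b])[:,:,::-1])
E
```

```text
0.54 [312.91756272 219.11827957] [304 210  19  19 279] [306.06868132 204.23901099] [297 193  20  24 364] [ 0.48177343 -0.00691026] [ 0.47939045 -0.01087866]
0.56 [312.74131274 219.18532819] [304 211  19  18 259] [306.02915452 204.12827988] [297 193  19  23 343] [ 0.48157322 -0.00640479] [ 0.47969155 -0.01043196]
0.58 [312.84033613 219.07983193] [305 211  17  17 238] [306.00940439 204.18181818] [297 193  19  23 319] [ 0.48188205 -0.00668623] [ 0.47947335 -0.01056756]
0.61 [312.60986547 219.12107623] [305 211  17  17 223] [306.03703704 204.05723906] [298 194  17  21 297] [ 0.48175465 -0.00602349] [ 0.47994697 -0.01021401]
-58.29857033049426 0.019981241202688092
121.70142966950574 [ 5.52783719 -8.92033097 -6.90955447 92.0107765   0.         63.82640752]
4.5 [0.45032493 0.04359635 0.04455034] 0.3514063430795175 [-0.63814415  0.04897729 -0.06577369]
```

View pics/a1.png

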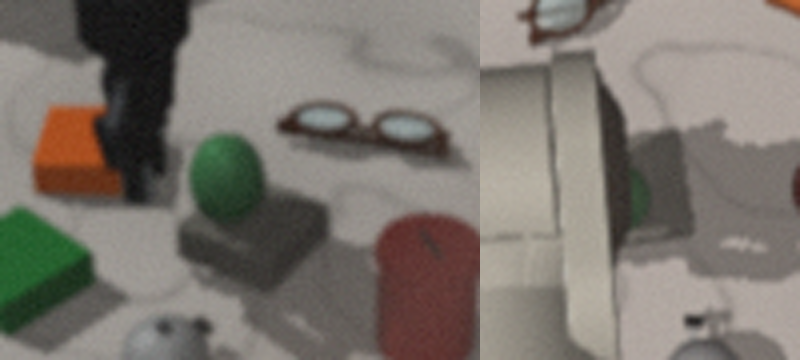

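The side view shows the egg standing clear of the open fingers, with no obstruction, so I'll track from there while pushing; the top view is blocked by the wrist. I'll start with a short slow push, then retreat.

```bash
cat >> h.py <<'E'
TH=.56
E0=np.array([.4817,-.0066]);S0=np.array([.4797,-.0105])
def mom(c,g):
    u,s=eggpx(c,g,18);return u,s
def side(n=1,g=(.482,-.007)):
    r=[]
    for _ in range(n):
        c=ctrl.read_camera("side");r.append(egg(c,g)[0]-S0+E0)
    return np.mean(r,0)
def push(d,origin,s0,s1,step,rate,z=.044,g=(.482,-.007)):
    for s in np.arange(s0,s1+1e-6,step):
        ctrl.servo_line([*(origin+d*s),z],rate=rate)
        e=side(1,g);st=ctrl.get_state()
        print("%.4f"%s,"along %.4f lat %.4f"%((e-origin)@d,(e-origin)@[-d[1],d[0]]),"t%.1f"%st['t'],np.round(st['contact_force'],2))
E
python3 - <<'E'
from h import *
C=np.array([.492,-.0245]);d=(C-E0)/np.linalg.norm(C-E0)
print(np.linalg.norm(C-E0))
push(d,E0,-.038,-.026,.002,.015)
ctrl.servo_line([*(E0-d*.042),.044],rate=.03)
ctrl.dwell(.3)
e=side(3);print("rest",(e-E0)@d,(e-E0)@[-d[1],d[0]])
E
```

```text
0.02065187642806337
-0.0380 along -0.0009 lat 0.0003 t6.2 [0.04 0.21 0.22]
-0.0360 along -0.0011 lat 0.0002 t6.6 [ 0.31 -0.08 -1.03]
-0.0340 along -0.0014 lat 0.0006 t6.9 [-0.16  0.29 -0.79]
-0.0320 along -0.0004 lat 0.0003 t7.2 [-0.01  0.64  1.11]
-0.0300 along 0.0017 lat -0.0004 t7.6 [-1.17  1.48  0.65]
-0.0280 along 0.0036 lat -0.0002 t7.9 [-0.07  1.86  0.73]
-0.0260 along 0.0056 lat -0.0001 t8.2 [0.31 1.73 1.54]
rest 0.006580869409901704 -0.0011090204879841202
```

The egg slides without rocking back. I'll push on slowly to just short of the middle, then retreat to look.

```bash
python3 - <<'E'
from h import *
C=np.array([.492,-.0245]);d=(C-E0)/np.linalg.norm(C-E0);g=(.487,-.017)
ctrl.servo_line([*(E0-d*.029),.044],rate=.03)
push(d,E0,-.027,-.014,.002,.015,g=g)
ctrl.servo_line([*(E0-d*.045),.044],rate=.04)
ctrl.servo_line([*(E0-d*.045),.15],rate=.12)
ctrl.movej([35,*ctrl.get_state()["joint_pos"][1:]])
c=ctrl.read_camera("side");f=ctrl.read_camera("top")
et,st=eggpx(f,proj(f,[.49,-.024,.062]),18);print("egg top",et,st,onz(f,et,.062),"side",egg(c,(.49,-.024))[0]-S0+E0,ctrl.get_state()['t'])
cv2.imwrite("pics/side2.png",c["image"][:,:,::-1]);cv2.imwrite("pics/top2.png",f["image"][:,:,::-1])
a=cv2.resize(c["image"][175:245,280:350],(400,400),interpolation=2);b=cv2.resize(f["image"][192:242,295:345],(400,400),interpolation=2)
cv2.imwrite("pics/a2.png",np.hstack([a,b])[:,:,::-1])
E
```

```text
-0.0270 along 0.0055 lat -0.0008 t10.3 [-0.83  0.59 -0.39]
-0.0250 along 0.0066 lat -0.0004 t10.6 [0.14 0.81 1.32]
-0.0230 along 0.0086 lat -0.0004 t10.9 [-0.74  0.52  0.69]
-0.0210 along 0.0104 lat 0.0001 t11.3 [-0.66  1.02  0.59]
-0.0190 along 0.0128 lat -0.0005 t11.6 [-0.83  1.07  0.68]
-0.0170 along 0.0145 lat -0.0005 t11.9 [0.57 1.61 1.09]
-0.0150 along 0.0168 lat -0.0004 t12.3 [-0.97  1.56  1.23]
egg top [318.01851852 216.5       ] [309 208  19  18 270] [ 0.48953532 -0.02152558] side [ 0.48917741 -0.02237478] 15.275
```

View pics/a2.png

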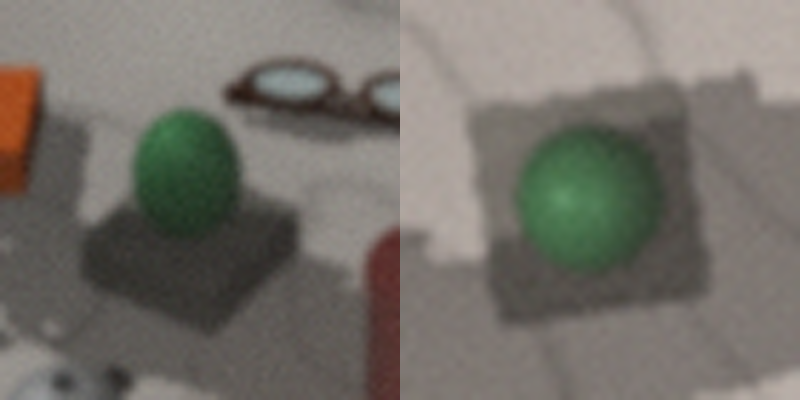

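The egg is now near the middle: egg centre at about (318,216.5) and plinth corners at about (303,205), (330.5,201.5), (333,228) and (307,232). I'll fit the plinth's edges for its exact centre.

```bash
python3 - <<'E'
from h import *
f=ctrl.read_camera("top")
im=np.mean([f["image"]]+[ctrl.read_camera("top")["image"] for _ in range(5)],0).astype(np.float32).mean(2)
Q=np.array([(303.3,204.9),(330.5,201.5),(333.1,228.2),(307.1,231.8)]);ctr=Q.mean(0)
lines=[]
for i in range(4):
    a,b=Q[i],Q[(i+1)%4];t=(b-a)/np.linalg.norm(b-a);n=np.array([-t[1],t[0]]);n*=np.sign(n@((a+b)/2-ctr))
    offs=np.arange(-3,3.01,.25);pts=[]
    for s in np.linspace(.12,.88,25):
        p=a+(b-a)*s;xy=(p+offs[:,None]*n).astype(np.float32)
        v=cv2.GaussianBlur(cv2.remap(im,xy[:,:1],xy[:,1:],1),(1,5),0).ravel();g=np.clip(np.gradient(v),0,None)
        if g.max()>1: k=g.argmax();w=slice(max(0,k-3),k+4);pts.append(p+n*(offs[w]@g[w]/g[w].sum()))
    pts=np.array(pts,np.float32);vx,vy,x,y=cv2.fitLine(pts,cv2.DIST_HUBER,0,.01,.01).ravel()
    m=np.array([-vy,vx]);m*=np.sign(m@n);print(i,len(pts),"rms",np.std((pts-[x,y])@m),"off",(np.array([x,y])-(a+b)/2)@n)
    lines.append((m,m@[x,y]))
K=[np.linalg.solve(np.array([lines[i-1][0],lines[i][0]]),[lines[i-1][1],lines[i][1]]) for i in range(4)]
print(np.round(K,2).tolist())
W=np.array([onz(f,K[i],.03 if i<2 else 0) for i in range(4)]);W3=np.array([onz(f,k,.03) for k in K])
for w in(W,W3): print(np.round(w,4).tolist(),w.mean(0),[np.round(np.linalg.norm(w[i]-w[(i+1)%4]),4) for i in range(4)])
t=(W3[1]-W3[0]);t/=np.linalg.norm(t);n=np.array([t[1],-t[0]]);n*=-1 if n@(W3[2]-W3[1])<0 else 1
print("from far edge",(W3[0]+W3[1])/2+n*.04, "near edge",(W[2]+W[3])/2-n*.04)
for k in range(2): et,_=eggpx(ctrl.read_camera("top"),(318,216.5),18);print(et,onz(f,et,.062))
E
```

```text
0 25 rms 0.23555532 off 0.15572854662274643
1 25 rms 0.26354125 off -0.19216114949564542
2 25 rms 0.17888492 off 0.4918287135144934
3 25 rms 0.22821166 off 0.6568218926474856
[[302.8399963378906, 205.33999633789062], [329.4100036621094, 201.05999755859375], [333.67999267578125, 228.52000427246094], [306.4100036621094, 232.50999450683594]]
[[0.5259, 0.0241], [0.5397, -0.0551], [0.4599, -0.0697], [0.4468, 0.013]] [ 0.49306686 -0.021933  ] [np.float64(0.0804), np.float64(0.0811), np.float64(0.0837), np.float64(0.0798)]
[[0.5259, 0.0241], [0.5397, -0.0551], [0.4577, -0.0683], [0.4449, 0.0122]] [ 0.49204709 -0.02180626] [np.float64(0.0804), np.float64(0.083), np.float64(0.0815), np.float64(0.0818)]
from far edge [ 0.49336212 -0.02240901] near edge [ 0.4927716 -0.021457 ]
[317.97761194 216.5       ] [ 0.48953392 -0.0214076 ]
[318.00371747 216.55018587] [ 0.4893893  -0.02148452]
```

The egg is 3.6 mm short along +x: egg at (0.4895,-0.0215), plinth centre at (0.4931,-0.0219). It needs one more light tap from the robot's side.

```bash
python3 - <<'E'
from h import *
E=np.array([.4895,-.0215]);d=np.array([1.,-.05]);d/=np.linalg.norm(d)
yaw=np.degrees(np.arctan2(d[1],d[0]))
P=lambda s:E+d*s
q=[(y,ctrl.solve_ik([*P(-.047),.2],[180,0,y])) for y in(yaw,yaw+180)]
y=min([a for a in q if a[1] is not None],key=lambda a:abs(a[1][5]-64))[0];print(q,y)
ctrl.move_to([*P(-.047),.2],[180,0,y])
ctrl.servo_line([*P(-.047),.044],rate=.1)
g=E
for s in(-.038,-.0345,-.0325,-.031,-.0292):
    ctrl.servo_line([*P(s),.044],rate=.015)
    print(s,side(1,g),ctrl.get_state()['contact_force'].round(2))
ctrl.servo_line([*P(-.047),.044],rate=.03)
ctrl.servo_line([*P(-.047),.16],rate=.12)
ctrl.movej([40,*ctrl.get_state()["joint_pos"][1:]])
f=ctrl.read_camera("top")
for k in range(4): et,_=eggpx(ctrl.read_camera("top"),(318,215.5),18);print(et,onz(f,et,.062))
print(side(3,E),ctrl.get_state()['t'])
c=ctrl.read_camera("side")
a=cv2.resize(c["image"][175:245,280:350],(400,400),interpolation=2);b=cv2.resize(f["image"][192:242,295:345],(400,400),interpolation=2)
cv2.imwrite("pics/a3.png",np.hstack([a,b])[:,:,::-1])
E
```

```text
[(np.float64(-2.8624052261117474), array([  -2.47808476,  -10.15674384,   -7.97952814,   92.1772157 ,
          0.        , -179.61567953])), (np.float64(177.13759477388825), array([ -2.47808476, -10.15674384,  -7.97952814,  92.1772157 ,
         0.        ,   0.38432047]))] 177.13759477388825
-0.038 [ 0.4822321  -0.04442109] [ 0.65 -0.31  0.33]
-0.0345 [ 0.48181578 -0.04588185] [ 0.35 -0.25 -0.  ]
-0.0325 [ 0.48255678 -0.04647683] [-0.13 -0.46 -0.6 ]
-0.031 [ 0.4823074  -0.04657135] [-0.68  0.52  0.15]
-0.0292 [ 0.48391986 -0.04650899] [-0.14 -0.32  0.78]
[318.08076923 216.01923077] [ 0.49093178 -0.02168954]
[318.09541985 215.95419847] [ 0.49112092 -0.02172969]
[318.11787072 215.95057034] [ 0.49113222 -0.02179434]
[318.09160305 215.95419847] [ 0.49112079 -0.02171868]
[ 0.49052114 -0.02229661] 24.175
```

View pics/a3.png

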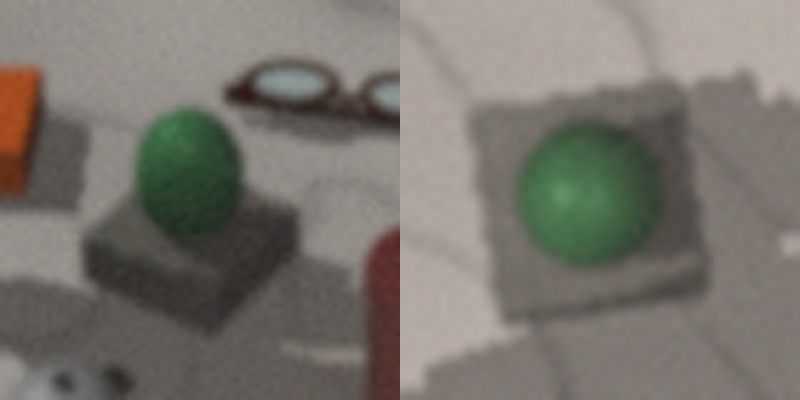

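The egg stands upright at about (318,216), roughly 2 mm from the fitted plinth centre, and the hand is clear. I'll hand it in.

```bash
python3 -c "
from cell import ctrl
ctrl.dwell(.3);print(ctrl.sign_off())"
```

```text
the job is handed in; nothing more can be done
None
```

I've handed the job in: the egg stands upright about 2 mm from the plinth's centre by the camera measurement, with the hand clear at about 24 s; no verdict came back.

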